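Close the instrument carrier and pick it up level

TASK

The grey instrument carrier is packed: swing its open lid fully shut while it stands on the table, then take the carrier by the middle of its bar handle and lift it at least 10 cm clear of the table. Keep it level, with the loupe and the lens ring staying in their wells, leave the screwdriver and the round tin beside it where they are, and finish while still holding it steady and level in the air: do not put it down or let go.

Things in the scene. Friction and masses are not known exactly. Their poses are not given: they have to be found in the camera images.
- carrier: loose grey plastic tub, 0.4-0.8 kg packed, 100 (its x) x 220 mm (its y), rims 50 mm high, floor 6 mm up, walls 4 mm. Two wells, 92 x 84 mm inside, centred 65 mm to +y and -y; the 44 mm deck between carries the handle. +y well (left seen from the robot): lid, loupe inside; -y well: open, lens ring. Origin: centre of underside; x away from the robot at yaw 0 (starts within 0.5 rad), z up
- carrier_grip (a point): centre of the handle: straight black bar 98 mm long along carrier x, 14 mm thick (carrier y), 18 mm high; centre 90 mm, top 99 mm above the carrier underside; on two 10 mm steel posts 80 mm apart (70 mm free between), 31 mm free under the bar. Axes as the carrier
- lid_hinge (a point): middle of the lid's hinge line, on top of the far (+x) rim of the +y well: 50 mm to +x, 65 mm to +y and 50 mm above the carrier's origin. The hinge line runs along the carrier's y. Axes as the carrier's.
- lid_edge (a point): middle of the lid's free edge, on the lid's outer (upper) face, moving with the lid; 100 mm from the hinge. Its z axis is the normal of the outer face.
- carrier_lid (a joint): opening angle (rad) of the lid, a flat black plate 100 x 86 mm (along carrier x, y), 4 mm thick: 0 = shut, flush on the rims, top at 54 mm; 1.57 = upright on the far rim; stop at 1.75; starts 0.9 to 1.6. Hinge friction about 0.05 N m: the lid stays where it is left, about 1 N at the free edge moves it
- eye_loupe: black tapered eye loupe, 39 mm across, 40 mm tall, standing loose in the +y well; origin at the centre of its underside
- lens_ring: trial lens in a dark ring with a tab, 58 x 50 x 8 mm, lying loose in the -y well; origin at the centre of its underside
- screwdriver: bystander: screwdriver with orange handle, 25 x 197 x 22 mm, lying on the robot's side of the carrier; origin under its middle, long along its y
- parts_tin: bystander: round tin, 67 mm across, 24 mm high, to the right of the carrier; origin at the centre of its underside
There are look-alikes about, which are no part of the job. Leave any red look-alike of the lens_ring alone.

How it is judged:
On the way, in this order (a step that is already met when the one before it is completed fails the run):
1. the lid is shut while the carrier stands on the table (value of joint carrier_lid below 0.06 rad and height (world z) of carrier below 0.01 m), for 0.2 s.
2. the carrier is lifted clear of the table, lid still shut (value of joint carrier_lid below 0.08 rad and height (world z) of carrier above 0.09 m and contact force between carrier and the fingers above 2 N), for 0.2 s.
At the end, for the whole second after the job is handed in: Gripper holds the carrier by its bar (within 35 mm of the bar centre), underside over 90 mm above the table, at rest (20 mm/s, 0.1 rad/s), level within 0.12 rad, lid shut within 0.08 rad, loupe and lens ring in their wells, screwdriver and tin within 40 mm of their starts (all of step 2 and angle between carrier's own z axis and vertical below 0.12 rad and linear speed of carrier below 0.02 m/s and angular speed of carrier below 0.1 rad/s and distance between the grasp point and carrier_grip below 0.035 m and y of eye_loupe in the frame of carrier between 0.02 and 0.11 m and x of eye_loupe in the frame of carrier between -0.05 and 0.05 m and z of eye_loupe in the frame of carrier between -0.005 and 0.04 m and y of lens_ring in the frame of carrier between -0.11 and -0.02 m and x of lens_ring in the frame of carrier between -0.05 and 0.05 m and z of lens_ring in the frame of carrier between -0.005 and 0.04 m and distance of each of screwdriver, parts_tin from where it was at the start of the episode below 0.04 m); the arm keeps its last pose, push and grip.
It fails at once if the carrier is tipped by more than 0.35 rad (angle between carrier's own z axis and vertical above 0.35 rad).
It fails at once if the screwdriver or the tin is knocked away by more than 40 mm (distance of any of screwdriver, parts_tin from where it was at the start of the episode above 0.04 m).
It also fails if it takes over 50 s, if anything falls off the work surface, if the arm or the gripper's body presses on something with over 40 N, if the wrist force passes 120 N, or if a joint passes its speed limit or range.

ROBOT

A 6-joint arm with a two-finger parallel gripper is mounted at the origin on a cart in front of the work surface, level with it; the furniture and walls round the work are solid. World frame = base frame: x ahead of the robot, y to its left, z up, the work surface at z = 0. Lengths are in m, angles in rad, forces in N, time in s.
With the tool pointing down it reaches from about 0.25 to 0.725 m from the base axis. Payload 4 kg.
Tool frame: the origin (TCP) lies at the very end of the fingers, on their centre line; the grasp point (between the pads) lies 19 mm behind it; z points along the fingers, y is the line along which they close (so a half turn about z gives the same grasp; the last joint's range is limited). The gripper opens to 85 mm and grips with 20 to 120 N. Pads are 22 mm wide; open, the fingers measure 114 mm over their backs; the gripper's body (76 mm by 85 mm) begins 54 mm behind the grasp point. The pads swing forward as they close: fully open they stand 13 mm farther back than shut.
Start: joints at [-1.259, 0.241, 0.005, 1.335, 0, 1.571], TCP at [0.153, -0.476, 0.231] pointing down, gripper open.
Joint ranges: [-2.72, 2.72], [-1.05, 1.87], [-1.09, 1.28], [-1.99, 2.15], [-1.42, 1.44], [-3.14, 3.14]. Speed limits (rad/s): [2.79, 2.79, 3.14, 3.14, 3.14, 3.14].

INTERFACE

Orientations are given as a unit quaternion [x, y, z, w].
In Python, from workcell import bot, vision, workorder, boxes_of gives the robot as it stands.
- The arm moves only by the tool send_rows, never from a script. Its argument "motion" is text: rows parted by semicolons, each of 5 numbers parted by spaces: the closure, from -1 (fully open) to 1 (shut), so that 0 is half open, then the shift along the tool's x, y, z in cm, then the turn about the tool's z in rad. In form: claw x y z twist; .... A call has 1 to 5 rows; each row is the pose to reach, as a shift and turn from the pose commanded when the call began, along the tool's axes at that moment; what a row does not reach only later rows make up. A row lasts 1/10 s, in which the tool goes at most 50 mm and 8.59 degrees, less where a joint would pass 70% of its speed; a pose out of reach is approached as far as the arm can. A call with a gripper value outside its range is refused whole. The fingers move at their own pace and stop on an object; the grip force is fixed at half the most. Time passes only in rows, so rows that repeat a pose let the fingers close. It gives the time, the measured TCP pose, the force, the opening and the grip force at its end, in the units of the state.
- bot.get_obs(): the state, without advancing time (a new reading comes with each control period).
- vision.camera(name): name is "scene" or "top" or "wrist"; returns the picture (384x512x3 uint8, red, green, blue); there is no depth.
- vision.camera_model(name): a dict with "fov_y" (degrees; the focal length in pixels is half the picture's height over the tangent of half this angle, whatever the lens; pixels are square), "cx", "cy" (the principal point, pixels), "k1" (the pictures are not rectified: a ray, as slopes to the right and down, at radius r is drawn at 1 + k1 r^2 times it, then the intrinsics apply), "world_from_camera" (4x4, takes a point from camera to world coordinates); the wrist camera has in their place "hand_eye" (4x4, takes a point from camera to tool coordinates, whose origin is the TCP and whose axes are the flange's). Camera axes: x right, y down, z forward; pixel columns grow to the right and rows downward; lengths in m; the calibration is good to about 2 mm. A picture is of the moment at which its call begins: read the wrist's pose just before it. camera_model takes no time and is no camera call.
- workorder.job_done(): hands the job in; it is judged then, once.
Trained networks look in the newest picture that a camera, given by its name, has taken for a name from the list of things; names that differ only in an ending like _2 or _b are one class to them, and where a whole thing is asked for, a point or a joint stands for the part that bears it (a point fixed in the world has none). Each returns a list of dicts, best first, with "conf" (0 to 1); they miss things now and then, are a little off and sometimes report something else, mostly with a low value. They report only what shows in the picture. A call takes as long as a camera call. They do not tell look-alikes from the thing itself.
- boxes_of(camera, target): "rect" ([centre column, centre row, width, height] in pixels, round what is visible of it).
The state is a dict: "clock": time; "joint_pos": joint angles; "joint_vel": joint speeds; "tau": joint torques, N m; "eef_pos": TCP position; "tool_rot": TCP orientation; "ft_force": force on the tool from outside, world axes, zero at the start; "ft_torque": the same for the moment, N m; "grip_width": finger opening in m; "grasp_force": force on a finger pad.
Only numpy, scipy, OpenCV 4.12 (cv2) and the standard library are available. Lean on these libraries where they do the work, as an engineer would, in place of code of your own. Each camera call takes 0.05 s, during which the arm holds its last target. There are 200 camera calls.

## Working session

There is one attempt and no reset: what is moved stays moved. The work goes in short steps, Python scripts to look and compute and a tool call to move; the robot and the scene stay as the last step left them, time stands still between calls to the robot, and variables do not carry over. Pictures are saved under pics/ and viewed, at most 10 in all, crops included, and the job is handed in when it is done.

Besides the shell and the picture viewer there is one more tool, called after ">>>" as name(argument=value, ...), one argument or row to a line, values as JSON. send_rows: Moves the arm, as the interface text tells. Its arguments: {"type":"object","properties":{"motion":{"type":"string"}},"required":["motion"]}

```bash
mkdir -p pics
cat > h.py <<'E'
import numpy as np, cv2
from workcell import bot, vision, workorder, boxes_of
from scipy.spatial.transform import Rotation as R
def K(m):
    f=192/np.tan(np.radians(m['fov_y'])/2); return f
def pose():
    o=bot.get_obs(); T=np.eye(4); T[:3,:3]=R.from_quat(o['tool_rot']).as_matrix(); T[:3,3]=o['eef_pos']; return T
def wfc(n):
    m=vision.camera_model(n)
    return m,(np.array(m['world_from_camera']) if n!='wrist' else pose()@np.array(m['hand_eye']))
def px2w(n,u,v,z,C=None):
    m,T=wfc(n); f=K(m); d=np.array([(u-m['cx'])/f,(v-m['cy'])/f]); s=d.copy()
    for _ in range(20): s=d/(1+m['k1']*(s@s))
    r=T[:3,:3]@np.array([*s,1]); return T[:3,3]+r*(z-T[2,3])/r[2]
def w2px(n,P):
    m,T=wfc(n); f=K(m); p=(np.asarray(P)-T[:3,3])@T[:3,:3]; s=p[...,:2]/p[...,2:]
    s=s*(1+m['k1']*(s**2).sum(-1,keepdims=True)); return s*f+[m['cx'],m['cy']]
def snap(n,fn):
    im=vision.camera(n); cv2.imwrite('pics/'+fn,im[...,::-1]); return im
E
python3 - <<'E'
from h import *
a=snap('top','t0.png'); 
for t in ['carrier','lens_ring','screwdriver','parts_tin','carrier_lid']:
    print(t,[(round(b['conf'],2),np.round(b['rect'])) for b in boxes_of('top',t)])
b=snap('scene','s0.png')
c=np.hstack([a,b]); cv2.imwrite('pics/ts0.png',cv2.resize(np.vstack([a,b])[...,::-1],None,fx=.78,fy=.78))
o=bot.get_obs(); print(o)
print(vision.camera_model('top'))
E
```

```text
carrier [(0.58, array([272., 160., 108.,  80.])), (0.38, array([299., 155.,  22.,  25.]))]
lens_ring [(0.79, array([300., 153.,  23.,  24.])), (0.62, array([354., 192.,  18.,  21.]))]
screwdriver []
parts_tin [(0.78, array([334., 125.,  28.,  27.]))]
carrier_lid [(0.7, array([236., 140.,  40.,  32.])), (0.37, array([274., 162., 113.,  80.]))]
{'clock': 0.35, 'joint_pos': array([-1.25898204e+00,  2.40797828e-01,  4.72480617e-03,  1.33518785e+00,
        1.54265885e-05,  1.57083411e+00]), 'joint_vel': array([ 0.0012778 , -0.00338669,  0.00288487, -0.00040507,  0.00265896,
        0.00109676]), 'tau': array([-6.47351544e-05, -3.71787214e+01,  2.52276152e+01,  7.13628993e-03,
        2.27134518e-05,  7.58468616e-06]), 'eef_pos': array([ 0.15335693, -0.47576221,  0.23110234]), 'tool_rot': array([ 9.87873986e-01,  1.55257635e-01, -2.84510226e-05, -2.30652381e-04]), 'ft_force': array([-0.31131678, -0.56203751, -0.14450898]), 'ft_torque': array([ 0.02850217, -0.05841045,  0.05851908]), 'grasp_force': 0.0, 'grip_width': 0.08512647019595389}
{'fov_y': 50.99351567772953, 'cx': 251.50075522676104, 'cy': 187.0170787348195, 'k1': -0.13467608191512617, 'world_from_camera': array([[ 0.02289612, -0.98119135,  0.19167501,  0.35578689],
       [-0.99973669, -0.02276272,  0.00289818, -0.15583373],
       [ 0.00151937, -0.1916909 , -0.98145417,  0.91428782],
       [ 0.        ,  0.        ,  0.        ,  1.        ]])}
```

View pics/t0.png

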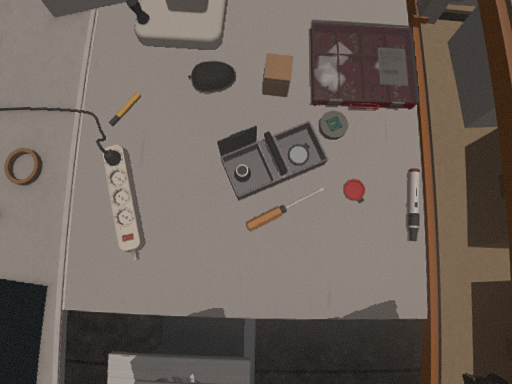

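View pics/s0.png

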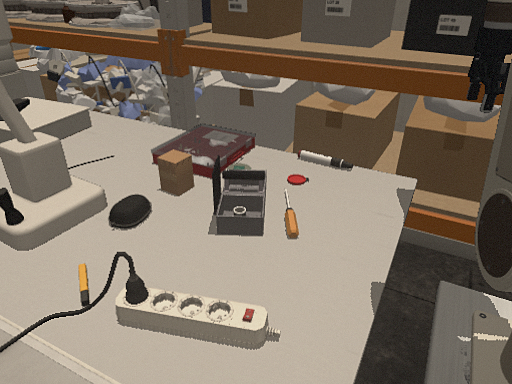

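The top view shows the carrier centred near (272,160). Its lid stands open at (238,143), over the left well that holds the loupe at (242,171). The lens ring is in the right well at (299,154). The red look-alike at (354,190), the tin at (334,125) and the screwdriver at (280,211) stay where they are. I'll use an enlarged crop to fit the pose.

Run:
```python
from h import *
im=cv2.imread('pics/t0.png')[105:240,205:375]
cv2.imwrite('pics/c0.png',cv2.resize(im,None,fx=4.4,fy=4.4,interpolation=cv2.INTER_CUBIC))
for p,z in [((239,197),.05),((326,157),.05),((308,124),.05),((299,154),.01),((242,171),.046),((334,125),.024),((265,219),.011),((321,190),.005)]: print(p,np.round(px2w('top',*p,z),3))
```

```text
(239, 197) [ 0.502 -0.127  0.05 ]
(326, 157) [ 0.597 -0.318  0.05 ]
(308, 124) [ 0.673 -0.278  0.05 ]
(299, 154) [ 0.613 -0.262  0.01 ]
(242, 171) [ 0.561 -0.131  0.046]
(334, 125) [ 0.682 -0.343  0.024]
(265, 219) [ 0.459 -0.185  0.011]
(321, 190) [ 0.53  -0.314  0.005]
```

View pics/c0.png

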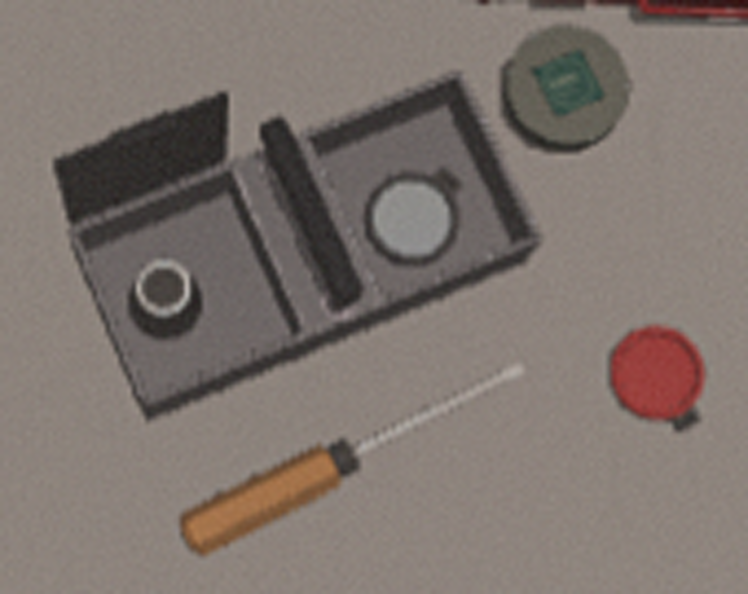

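The crop shows rim corners at about (72,230), (460,75), (540,238) and (146,405). The bar ends are at (272,125) and (345,302), and the lid's free edge runs (55,160)-(228,93). Next I'll fit x, y, yaw and the lid angle to these points.

```bash
cat > fit.py <<'E'
from h import *
from scipy.optimize import least_squares
def model(p):
    x,y,w,t=p; c=[(.05,.11,.05),(.05,-.11,.05),(-.05,-.11,.05),(-.05,.11,.05),(.047,0,.099),(-.047,0,.099)]
    e=np.array([np.cos(t),np.sin(t)])
    for yy in (.108,.022): c.append((.05-.1*e[0],yy,.052+.1*e[1]))
    c=np.array(c); r=R.from_euler('z',w).as_matrix(); return c@r.T+[x,y,0]
E
python3 - <<'E'
from fit import *
q=np.array([(72,230),(460,75),(540,238),(146,405),(272,125),(345,302),(55,160),(228,93)])/4.4+[205,105]
s=least_squares(lambda p:(w2px('top',model(p))-q).ravel(),[.58,-.2,.35,1.3]); print(s.x.round(4)); print(s.fun.reshape(-1,2).round(1))
x,y,w,t=s.x; M=model(s.x); print(M.round(3))
print('screwdriver ends',px2w('top',190/4.4+205,535/4.4+105,.011),px2w('top',520/4.4+205,370/4.4+105,.006))
print('lensring',px2w('top',412/4.4+205,218/4.4+105,.012))
E
```

```text
[ 0.59   -0.2029  0.4201  1.5969]
[[-1.2 -0.2]
 [ 0.5 -1. ]
 [ 0.9  1.2]
 [-0.9  1. ]
 [ 0.2 -0.5]
 [ 1.4 -1. ]
 [-0.7  0.5]
 [-0.  -0.2]]
[[ 0.591 -0.082  0.05 ]
 [ 0.681 -0.283  0.05 ]
 [ 0.589 -0.324  0.05 ]
 [ 0.499 -0.123  0.05 ]
 [ 0.633 -0.184  0.099]
 [ 0.547 -0.222  0.099]
 [ 0.594 -0.083  0.152]
 [ 0.629 -0.161  0.152]]
screwdriver ends [ 0.44149028 -0.14778789  0.011     ] [ 0.53213466 -0.31858519  0.006     ]
lensring [ 0.61151313 -0.26106074  0.012     ]
```

Fit: carrier at (0.590, -0.203), yaw 0.42, lid about 1.6 rad, with residuals of about 1 px. I'll travel high with the fingers shut to a point behind the lid, turning the tool to line up with the carrier on the way.

>>> send_rows(
  motion="1 4.4 -1.5 0 -0.03; 1 8.7 -3 0 -0.06; 1 13 -4.5 0 -0.108; 1 17.4 -6 0 -0.108; 1 21.8 -7.5 0 -0.108",
)

```text
clock: 0.85
eef_pos: [0.339, -0.3364, 0.2315]
tool_rot: [0.978, 0.208, 0.0, 0.0]
ft_force: [0.4, -1.0, 0.5]
grip_width: 0.0125
grasp_force: 0.0
```

```bash
cat >> fit.py <<'E'
C0=(.590,-.203,.42)
def loc(c=C0):
    T=pose(); r=R.from_euler('z',c[2]).as_matrix(); p=r.T@(T[:3,3]-[c[0],c[1],0]); o=bot.get_obs()
    print('carrier-frame tcp',p.round(4),'toolyaw',np.arctan2(T[1,0],T[0,0]).round(3),'F',(r.T@o['ft_force']).round(1),'grip',o['grip_width'].round(4),round(float(o['grasp_force']),1),'t',round(o['clock'],2), 'j',o['joint_pos'].round(2)); return p
E
python3 -c "
from fit import *
loc()"
```

```text
Traceback (most recent call last):
  File "fit.py", line 11, in loc
    print('carrier-frame tcp',p.round(4),'toolyaw',np.arctan2(T[1,0],T[0,0]).round(3),'F',(r.T@o['ft_force']).round(1),'grip',o['grip_width'].round(4),round(float(o['grasp_force']),1),'t',round(o['clock'],2), 'j',o['joint_pos'].round(2)); return p
                                                                                                                              ^^^^^^^^^^^^^^^^^^^^^
AttributeError: 'float' object has no attribute 'round'
```

>>> send_rows(
  motion="1 4.7 -1.1 0 0; 1 9.4 -2.2 0 0; 1 14 -3.2 0 0; 1 18.7 -4.2 0 0; 1 23.4 -5.2 0 0",
)

```text
clock: 1.35
eef_pos: [0.5318, -0.1933, 0.2314]
tool_rot: [0.978, 0.208, 0.0, 0.0]
ft_force: [0.8, -1.1, 0.3]
grip_width: -0.0003
grasp_force: 0.0
```

>>> send_rows(
  motion="1 4.7 -1.1 0 0; 1 9.4 -2.2 0 0; 1 14.1 -3.2 0 0; 1 14.1 -3.2 0 0",
)

```text
clock: 1.75
eef_pos: [0.6497, -0.1034, 0.2282]
tool_rot: [0.977, 0.212, -0.0, -0.001]
ft_force: [-0.2, -0.3, -0.9]
grip_width: 0.0002
grasp_force: 0.0
```

```bash
sed -i "s/o\['grip_width'\].round(4)/round(float(o['grip_width']),4)/" fit.py
python3 - <<'E'
from fit import *
loc(); a=snap('scene','s1.png')[130:260,150:350]; b=snap('wrist','w1.png')
a=cv2.resize(a,(512,333),interpolation=cv2.INTER_CUBIC); cv2.imwrite('pics/m1.png',cv2.resize(np.vstack([a,b])[...,::-1],None,fx=.83,fy=.83))
E
```

```text
carrier-frame tcp [0.0951 0.0666 0.2282] toolyaw 0.426 F [-0.3 -0.2 -0.9] grip 0.0002 0.0 t 1.75 j [-0.16  0.57  0.5   1.5   0.    2.56]
```

View pics/m1.png

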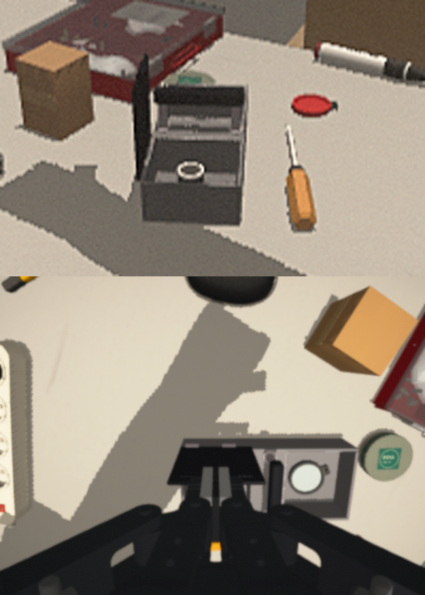

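The wrist view shows the upright lid with its hinge edge at about (185-265, 440) and its free edge at about (170-262, 482). The fingertips are above it. I'll check my model against this picture before going down.

Run:
```python
from fit import *
T=pose()
q=np.array([(170,483),(262,480),(356,440),(352,517)]);q=np.c_[q[:,0]/.83,(q[:,1]-276.4)/.83]
print(q.round(0)); M=model([*C0,1.57]); print(w2px('wrist',M[[6,7,1,2,0]]).round(0)); print('tip',w2px('wrist',T[:3,3]))
for t in (1.4,1.5,1.6,1.7): print(t,w2px('wrist',model([*C0,t])[[6,7]]).round(0).ravel())
```

```text
[[205. 249.]
 [316. 245.]
 [429. 197.]
 [424. 290.]]
[[200. 254.]
 [320. 255.]
 [432. 209.]
 [419. 295.]
 [215. 209.]]
tip [261.63317486 249.84833543]
1.4 [202. 275. 319. 275.]
1.5 [201. 263. 320. 263.]
1.6 [200. 251. 321. 251.]
1.7 [200. 237. 321. 237.]
```

>>> send_rows(
  motion="1 1 0 0 0; 1 1 0 3 0; 1 1 0 7 0; 1 1 0 10 0; 1 1 0 10 0",
)

```text
clock: 2.35
eef_pos: [0.6504, -0.1049, 0.1265]
tool_rot: [0.978, 0.207, -0.005, -0.002]
ft_force: [-0.6, 0.6, -0.1]
grip_width: 0.0001
grasp_force: 0.0
```

Run:
```python
from fit import *
loc(); b=snap('wrist','w2.png'); a=snap('scene','s2.png')[110:240,150:350]
a=cv2.resize(a,(512,333),interpolation=cv2.INTER_CUBIC); cv2.imwrite('pics/m2.png',cv2.resize(np.vstack([a,b])[...,::-1],None,fx=.83,fy=.83))
```

```text
carrier-frame tcp [0.0952 0.065  0.1265] toolyaw 0.418 F [-0.3  0.8 -0.1] grip 0.0001 0.0 t 2.35 j [-0.16  0.62  0.32  1.28 -0.    2.56]
```

View pics/m2.png

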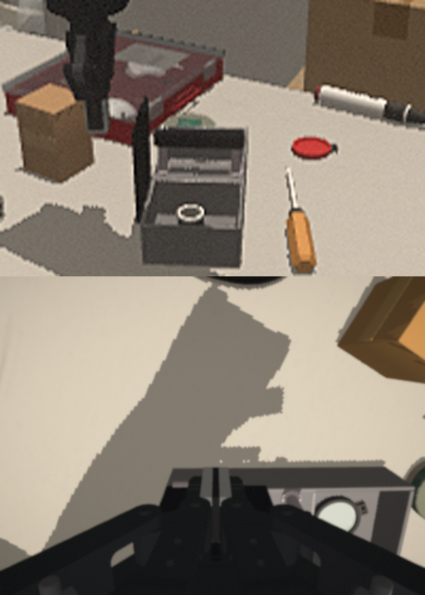

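The fingers are behind the lid with a clear gap: finger at (97,125) and lid at (141,150) in the scene crop. Now I'll sweep the lid forward.

>>> send_rows(
  motion="1 -1 0 0 0; 1 -2 0 0 0; 1 -3 0 0 0; 1 -3.8 0 0 0; 1 -4.5 0 0 0",
)

```text
clock: 2.95
eef_pos: [0.614, -0.1229, 0.1324]
tool_rot: [0.978, 0.208, 0.001, 0.0]
ft_force: [0.5, -0.1, 0.0]
grip_width: -0.0001
grasp_force: 0.3
```

>>> send_rows(
  motion="1 -0.8 0 0 0; 1 -1.6 0 0 0; 1 -2.4 0 0.3 0; 1 -3.2 0 0.7 0; 1 -4 0 1.2 0",
)

```text
clock: 3.45
eef_pos: [0.577, -0.1389, 0.119]
tool_rot: [0.978, 0.208, -0.0, 0.0]
ft_force: [-0.1, -0.8, 0.7]
grip_width: -0.0001
grasp_force: 0.2
```

Run:
```python
from fit import *
loc(); b=snap('top','t3.png')[95:230,205:375]; a=snap('scene','s3.png')[110:240,150:350]
a=cv2.resize(a,(512,333),interpolation=cv2.INTER_CUBIC);b=cv2.resize(b,(512,407),interpolation=cv2.INTER_CUBIC); cv2.imwrite('pics/m3.png',cv2.resize(np.vstack([a,b])[...,::-1],None,fx=.8,fy=.8))
```

```text
carrier-frame tcp [0.0142 0.0638 0.119 ] toolyaw 0.42 F [-0.4 -0.7  0.7] grip -0.0001 0.2 t 3.45 j [-0.24  0.49  0.07  1.15 -0.    2.49]
```

View pics/m3.png

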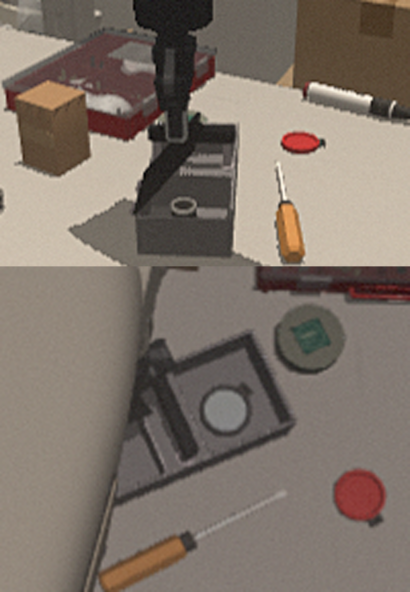

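The lid is following the finger, now at about 1 rad, and the carrier hasn't moved. I'll continue the arc and press it shut.

>>> send_rows(
  motion="1 -0.9 0 1.1 0; 1 -1.8 0 2.2 0; 1 -2.4 0 3.1 0; 1 -2.9 0 4.2 0; 1 -3.2 0 5.2 0",
)

```text
clock: 4.05
eef_pos: [0.5481, -0.1518, 0.0665]
tool_rot: [0.978, 0.208, -0.0, -0.0]
ft_force: [0.4, -0.7, 0.6]
grip_width: -0.0002
grasp_force: 0.2
```

>>> send_rows(
  motion="1 -0.2 0 0.5 0; 1 -0.2 0 0.9 0; 1 -0.2 0 1.2 0; 1 -0.2 0 1.2 0",
)

```text
clock: 4.45
eef_pos: [0.5466, -0.1524, 0.055]
tool_rot: [0.978, 0.208, -0.0, -0.0]
ft_force: [0.3, -1.2, 1.3]
grip_width: 0.0
grasp_force: 0.0
```

Run:
```python
from fit import *
loc()
```

```text
carrier-frame tcp [-0.019   0.0639  0.055 ] toolyaw 0.42 F [-0.2 -1.2  1.3] grip 0.0 0.0 t 4.45 j [-0.27  0.51 -0.09  0.98  0.    2.45]
```

Almost shut. I'll press a little more, watching for the contact force.

>>> send_rows(
  motion="1 0 0 0.15 0; 1 0 0 0.3 0; 1 0 0 0.3 0; 1 0 0 0.3 0",
)

```text
clock: 4.85
eef_pos: [0.5471, -0.1526, 0.0539]
tool_rot: [0.978, 0.208, 0.001, 0.0]
ft_force: [-2.8, 0.7, 7.8]
grip_width: 0.0001
grasp_force: 3.6
```

The contact force is 7.8 N at z = 0.054, the height of a shut lid. I'll rise, open the fingers and move over the bar for a close look.

>>> send_rows(
  motion="1 0 0 -4 0; 1 0 0 -8 0; -1 0.6 2 -12 0; -1 1.2 4 -14 0; -1 1.9 6.4 -14 0",
)

```text
clock: 5.35
eef_pos: [0.5928, -0.2041, 0.198]
tool_rot: [0.978, 0.209, 0.004, 0.002]
ft_force: [1.1, -0.4, -0.6]
grip_width: 0.0432
grasp_force: 0.0
```

>>> send_rows(
  motion="-1 0 0 0 0; -1 0 0 0 0; -1 0 0 0 0",
)

```text
clock: 5.65
eef_pos: [0.5892, -0.2026, 0.1916]
tool_rot: [0.978, 0.209, -0.001, -0.001]
ft_force: [-0.1, -1.1, -0.0]
grip_width: 0.0849
grasp_force: 0.0
```

Run:
```python
from fit import *
loc(); b=snap('wrist','w4.png'); a=snap('scene','s4.png')[130:240,150:350]
a=cv2.resize(a,(512,282),interpolation=cv2.INTER_CUBIC); cv2.imwrite('pics/m4.png',cv2.resize(np.vstack([a,b])[...,::-1],None,fx=.9,fy=.9))
M=model([*C0,0]); print(w2px('wrist',M).round(0).tolist())
```

```text
carrier-frame tcp [-0.0006  0.0007  0.1916] toolyaw 0.42 F [-0.5 -0.9 -0. ] grip 0.0849 0.0 t 5.65 j [-0.33  0.51  0.29  1.36  0.    2.39]
[[130.0, 120.0], [394.0, 120.0], [382.0, 232.0], [140.0, 232.0], [262.0, 128.0], [262.0, 253.0], [142.0, 232.0], [237.0, 233.0]]
```

View pics/m4.png

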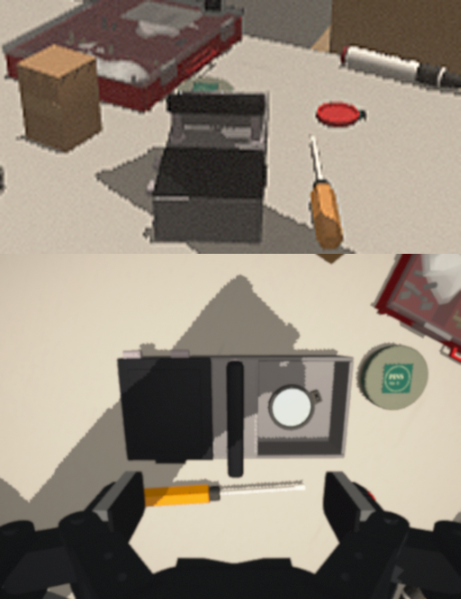

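The lid lies flush in both views. The bar runs (235,362)-(235,477) in the wrist part, centred in y and about 4 mm farther in x than the model. I'll correct for that, descend and grip.

>>> send_rows(
  motion="-1 0.4 0 3 0; -1 0.4 0 6 0; -1 0.4 0 9 0; -1 0.4 0 11 0; -1 0.4 0 12 0",
)

```text
clock: 6.25
eef_pos: [0.5917, -0.2004, 0.0698]
tool_rot: [0.978, 0.209, -0.002, -0.001]
ft_force: [-0.1, 0.8, -0.5]
grip_width: 0.0853
grasp_force: 0.0
```

>>> send_rows(
  motion="-1 0 0 0 0; 1 0 0 0 0; 1 0 0 0 0; 1 0 0 0 0; 1 0 0 0 0",
)

```text
clock: 6.75
eef_pos: [0.5942, -0.2018, 0.0734]
tool_rot: [0.978, 0.208, 0.001, 0.0]
ft_force: [-0.6, -0.8, 0.5]
grip_width: 0.0287
grasp_force: 0.0
```

>>> send_rows(
  motion="1 0 0 0 0; 1 0 0 0 0; 1 0 0 0 0; 1 0 0 0 0",
)

```text
clock: 7.15
eef_pos: [0.594, -0.2016, 0.0731]
tool_rot: [0.978, 0.208, 0.001, 0.0]
ft_force: [-1.5, 0.8, 5.8]
grip_width: 0.013
grasp_force: 59.9
```

Gripped at 60 N, 13 mm wide, which matches the 14 mm bar. Lifting gently.

>>> send_rows(
  motion="1 0 0 -0.3 0; 1 0 0 -0.8 0; 1 0 0 -1.5 0; 1 0 0 -2.3 0; 1 0 0 -3 0",
)

```text
clock: 7.65
eef_pos: [0.5936, -0.2016, 0.1028]
tool_rot: [0.978, 0.208, -0.0, -0.0]
ft_force: [-0.4, 0.7, -6.4]
grip_width: 0.0128
grasp_force: 58.5
```

>>> send_rows(
  motion="1 0 0 -1 0; 1 0 0 -2 0; 1 0 0 -3 0; 1 0 0 -4 0; 1 0 0 -5 0",
)

```text
clock: 8.15
eef_pos: [0.5937, -0.2016, 0.1534]
tool_rot: [0.978, 0.208, 0.0, 0.0]
ft_force: [-0.1, 0.4, -6.7]
grip_width: 0.0133
grasp_force: 58.5
```

>>> send_rows(
  motion="1 0 0 -1 0; 1 0 0 -2 0; 1 0 0 -3 0; 1 0 0 -4 0; 1 0 0 -4.7 0",
)

```text
clock: 8.65
eef_pos: [0.5939, -0.2017, 0.2006]
tool_rot: [0.978, 0.208, 0.0, 0.0]
ft_force: [0.3, -0.9, -6.4]
grip_width: 0.0128
grasp_force: 58.5
```

>>> send_rows(
  motion="1 0 0 -0.3 0; 1 0 0 -0.3 0; 1 0 0 -0.3 0; 1 0 0 -0.3 0; 1 0 0 -0.3 0",
)

```text
clock: 9.15
eef_pos: [0.5933, -0.2015, 0.2017]
tool_rot: [0.978, 0.208, -0.001, -0.0]
ft_force: [0.4, -0.8, -6.8]
grip_width: 0.013
grasp_force: 58.5
```

Run:
```python
from fit import *
loc(); b=snap('wrist','w5.png'); a=snap('scene','s5.png')[60:240,150:350]
a=cv2.resize(a,(400,360),interpolation=cv2.INTER_CUBIC); b=cv2.resize(b,(400,300)); cv2.imwrite('pics/m5.png',np.hstack([a,np.vstack([b,b[:60]*0])])[...,::-1])
```

```text
carrier-frame tcp [0.0036 0.     0.2017] toolyaw 0.42 F [ 0.  -0.9 -6.8] grip 0.013 58.5 t 9.15 j [-0.33  0.51  0.32  1.39  0.    2.39]
```

View pics/m5.png

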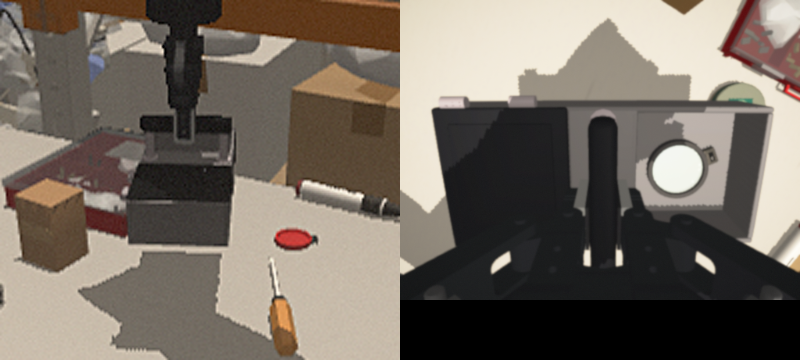

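The carrier hangs level about 13 cm up (load 6.7 N), with the lid flush and the ring in its well at (678,168). The screwdriver and tin have not been disturbed.

```bash
python3 -c "
from h import *
print(workorder.job_done())"
```

```text
the job is handed in; nothing more can be done
None
```

The job is handed in, with no verdict shown: the lid is shut, and the arm holds the carrier by the middle of its bar, level and steady about 13 cm up. The lens ring is in its well and the screwdriver and tin weren't touched; the loupe can't be seen under the shut lid.

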